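# Shift the sprung-pin guard to the other polishing hood

### The arm

A 6-joint arm with a two-finger parallel gripper is mounted at the origin on the work surface. World frame = base frame: x ahead of the robot, y to its left, z up, the work surface at z = 0. Lengths are in m, angles in rad, forces in N, time in s.
With the tool pointing down it reaches from about 0.3 to 0.75 m from the base axis. Payload 8.5 kg.
Tool frame: the origin (TCP) lies midway between the tips of the shut fingers; the grasp point (between the pads) lies ctrl.hold_point_z behind it (ctrl.hold_point_z is the distance from the TCP to the grasp point, in m); z points along the fingers, y is the line along which they close (so a half turn about z gives the same grasp; the last joint's range is limited). The gripper opens to 88 mm and grips with 3 to 60 N. Pads are 18 mm wide; open, the fingers measure 123 mm over their backs; the gripper's body (75 mm by 187 mm) begins 45 mm behind the grasp point.
Start: joints at [-1.388, 0.381, 1.297, -0, 1.464, -0.215], TCP at [0.213, -0.507, 0.239] pointing down, gripper open.
Joint ranges: [-3.11, 3.11], [-0.89, 2.33], [0.22, 2.48], [-1.42, 4.56], [0.17, 2.85], [-2.88, 2.88]. Speed limits (rad/s): [2.39, 2.39, 3.14, 3.14, 3.14, 3.14].

### API

Orientations are given as a unit quaternion [w, x, y, z].
In Python, from cell import ctrl gives the robot as it stands. The module is installed in compiled form; this text tells all that it offers.
- The arm moves only by the tool play_rows, never from a script. Its arguments are lists of equal length, an entry for each row: "gripper": the finger opening in mm, from 0 to 88.1; "xyz": the shift along the world's x, y, z in mm, a list of three; "rot": the turn, a rotation vector about the world's x, y, z in rad, a list of three. A call has 1 to 20 rows; each row is the pose to reach, as a shift and turn from the pose commanded when the call began; what a row does not reach only later rows make up. A row lasts 1/8 s, in which the tool goes at most 62.5 mm and 10.7 degrees, less where a joint would pass 70% of its speed; a pose out of reach is approached as far as the arm can. A call with a gripper value outside its range is refused whole. The fingers move at their own pace and stop on an object; "force" is the grip in N (left out, the last holds). Time passes only in rows, so rows that repeat a pose let the fingers close. It gives the time, the measured TCP pose, the force, the opening and the grip force at its end, in the units of the state.
- ctrl.observe(): the state, without advancing time (a new reading comes with each control period).
- ctrl.camera(name): name is "scene" or "top" or "wrist"; returns a dict with "frame" (400x640x3 uint8, red, green, blue), "fx", "fy", "cx", "cy" (pixels), "dist_coeffs" ([k1, k2, p1, p2, k3] as OpenCV has them; the pictures are not rectified), "extrinsics" (4x4, takes a point from world to camera coordinates). Camera axes: x right, y down, z forward; pixel columns grow to the right and rows downward; lengths in m; the calibration is good to about 2 mm. A picture is of the moment at which its call begins. There is no depth.
- ctrl.hand_in(): hands the job in; it is judged then, once.
The state is a dict: "clock": time; "qpos": joint angles; "dq": joint speeds; "joint_torque": joint torques, N m; "tcp_pos": TCP position; "eef_rot": TCP orientation; "force": force on the tool from outside, world axes, zero at the start; "moment": the same for the moment, N m; "gripper_width": opening from 0.0 (shut) to 1.0 (fully open); "grip_force": force on a finger pad.
Only numpy, scipy, OpenCV 4.12 (cv2) and the standard library are available. Lean on these libraries where they do the work, as an engineer would, in place of code of your own. Each camera call takes 0.05 s, during which the arm holds its last target. There are 200 camera calls.

### The job

Squeeze the two thumb tabs of the yellow-framed guard to pull in its sprung hinge pins and lift the guard off the green polishing hood. Drop it between the hinge ears of the blue hood and gently push it down until both pins snap out into the hinge holes, so that the guard hangs level and plumb by itself. Never force the hinges, and leave everything else on the bench where it is.

Things in the scene. Friction and masses are not known exactly. Their poses are not given: they have to be found in the camera images.
- guard: Loose guard, 200 g: clear pane in a yellow frame (120 wide, 6 thick) below a yellow hinge bar (130 along y, 14 along x, 12 high), reaching 105 mm below the origin. Origin: middle of the bar, on the pins' line; y along the pins, z up, x outwards from the hood. On the bar: a fixed red press pad between two black thumb tabs. Taken from above, fingers closing along y on the tabs.
- pad_top (a point): Centre of the red press pad's flat top (16 along x, 18 along y), 42 mm above the guard's origin, 12 mm higher than the tabs. The place to push the guard down with shut fingers.
- tab_left (a point): Middle of the outer (+y) face of the guard's +y thumb tab, 21.5 mm above the pin line. The tab is 6 thick (y), 18 wide (x), from 6.5 to 30 mm above the pin line, and is one piece with its hinge pin: squeeze both tabs together to pull both pins in (outer faces 60 mm apart when out, 36 mm when fully in). A grip of 30 to 40 N holds them in and carries the guard.
- tab_right (a point): The same on the -y tab.
- pin_left (a joint): How far the guard's +y pin and tab are in: 0 = fully out, 0.012 m = fully in, 0.005 to 0.008 while riding in an ear's groove. Round-nosed steel pin, 8 mm diameter; its tip is 77 mm from the guard's middle when out, 65 mm (flush with the bar) when in. A spring pushes it out with 3 N (out) to 6 N (in).
- pin_right (a joint): The same for the -y pin.
- hood_a: Green bench polishing hood, the guard on it at the start; fixed. Box 150 (x) by 200 (y), 150 high, buffing wheel inside. Origin: centre of its underside, z up, x towards its open front, y along its hinge line. Which hood stands to the left changes.
- hinge_a (a point): Middle of the green hood's hinge line, 95 mm in front of the hood's origin and 165 mm up; axes as the hood. At either end an aluminium ear: 12 thick (y), 36 wide (x), inner faces 135 mm apart, from 20 mm below to 53 mm above the line, with a hinge hole 9.5 mm square for the pin. Both hoods have the same ears.
- hood_b: Blue polishing hood without a guard, fixed; same size, origin and axes as the green one. Over each ear's hole its inner face has an upright groove for the pin, 11 mm wide (x), open at the top, its mouth flared from 40 to 53 mm above the hole. Groove floors are 144 mm apart down to 17 mm above the hole, then ramp in to 138 mm apart at the hole's edge.
- hinge_b (a point): Nominal middle of the blue hood's hinge line (as hinge_a). Its ears are height-adjustable and clamped anywhere from 12 mm below to 12 mm above this point, which is not measured: feel for the snap. A guard let go in the grooves sticks by its sprung pins; push it down with about 5 to 10 N past the ramps until both pins snap out into the holes. Over 35 N harms the hinge.
- pliers: Bystander: red-handled pliers, 145 mm long, lying on the bench. Origin underneath, axis x along it.
- graver: Bystander: graver with mushroom-shaped wooden handle, 150 mm long, lying. Origin under its middle.
- mandrel: Bystander: tapered steel ring mandrel, 240 mm long, 25 mm thick, lying. Origin under its middle.
- mallet: Bystander: small hammer, 240 mm long, lying. Origin underneath.
- jar: Bystander: jar, 52 mm diameter, 55 mm high, black cap, standing. Origin: centre of its underside.
- compound: Bystander: reddish bar of polishing compound, 35 x 70 x 20 mm, lying on the rear part of the blue hood's roof (top of the bar 170 mm above the bench). Origin: centre of its underside.
- ringbox: Bystander: open ring tray, 100 x 130 x 30 mm. Origin: centre of its underside.
Mind the look-alikes: they are no part of the job. There is more than one size of the guard; the one meant has the size given above.

How it is judged:
On the way:
1. the guard has been lifted clear of the green hood's ears ((z of guard in the frame of hood_a above 0.225 m or horizontal distance between guard and hood_a above 0.2 m)), for 0.1 s.
At the end, for the whole second after the job is handed in: The guard hangs at rest on the blue hood: both pins out to within 1.5 mm, guard origin within 5 mm (x), 6 mm (y) and 16 mm (z) of the nominal hinge line's middle, hinge bar within 0.05 rad of the hinge line, upright within 0.15 rad (value of joint each of pin_left, pin_right below 0.0015 m and x of guard in the frame of hood_b between 0.09 and 0.1 m and y of guard in the frame of hood_b between -0.006 and 0.006 m and z of guard in the frame of hood_b between 0.149 and 0.181 m and angle between guard's own z axis and vertical below 0.15 rad and angle between the y axis of guard and the y axis of hood_b, either way round below 0.05 rad and linear speed of guard below 0.03 m/s); the robot touches nothing.
It fails at once if the green hood's hinge is forced: more than 35 N between guard and hood (contact force between guard and hood_a above 35 N).
It fails at once if the blue hood's hinge is forced: more than 35 N between guard and hood (contact force between guard and hood_b above 35 N).
It fails at once if the robot pushes a hood with more than 25 N (contact force between any of the arm, the fingers and hood_a above 25 N or contact force between any of the arm, the fingers and hood_b above 25 N).
It fails at once if a bystander is moved more than 20 mm (distance of any of pliers, graver, mandrel, mallet, jar, compound, ringbox from where it was at the start of the episode above 0.02 m).
It also fails if it takes over 61 s, if anything falls off the work surface, if the arm or the gripper's body presses on something with over 40 N, if the wrist force passes 120 N, or if a joint passes its speed limit or range.

## Working session

There is one attempt and no reset: what is moved stays moved. The work goes in short steps, Python scripts to look and compute and a tool call to move; the robot and the scene stay as the last step left them, time stands still between calls to the robot, and variables do not carry over. Pictures are saved under pics/ and viewed, at most 10 in all, crops included, and the job is handed in when it is done.

Besides the shell and the picture viewer there is one more tool, called after "Request:" by a JSON object that holds its "api" and its "payload". play_rows: Moves the arm, as the interface text tells. Its arguments: {"type":"object","properties":{"gripper":{"type":"array","items":{"type":"number"}},"xyz":{"type":"array","items":{"type":"array","items":{"type":"number"}}},"rot":{"type":"array","items":{"type":"array","items":{"type":"number"}}},"force":{"type":"number"}},"required":["gripper","xyz","rot"]}

```bash
mkdir -p pics; cat > h.py <<'E'
import numpy as np, cv2
from cell import ctrl
def cam(n,save=None):
    c=ctrl.camera(n)
    if save: cv2.imwrite('pics/'+save,c['frame'][:,:,::-1])
    return c
def K(c): return np.array([[c['fx'],0,c['cx']],[0,c['fy'],c['cy']],[0,0,1]])
def ray(c,p):
    u=cv2.undistortPoints(np.array([[p]],float),K(c),np.array(c['dist_coeffs'],float))[0,0]
    E=np.array(c['extrinsics']);R,t=E[:3,:3],E[:3,3]
    d=R.T@np.array([u[0],u[1],1]);return -R.T@t,d/np.linalg.norm(d)
def onz(c,p,z):
    o,d=ray(c,p);return o+d*(z-o[2])/d[2]
def tri(*cp):
    A=np.zeros((3,3));b=np.zeros(3)
    for c,p in cp:
        o,d=ray(c,p);M=np.eye(3)-np.outer(d,d);A+=M;b+=M@o
    x=np.linalg.solve(A,b);return x
def proj(c,X):
    E=np.array(c['extrinsics'])
    return cv2.projectPoints(np.array(X,float).reshape(-1,3),cv2.Rodrigues(E[:3,:3])[0],E[:3,3],K(c),np.array(c['dist_coeffs'],float))[0][:,0]
E
python3 - <<'E'
from h import *
import pickle
d={n:cam(n) for n in('top','scene')}
pickle.dump(d,open('d0.pkl','wb'))
for n in d: cv2.imwrite(f'pics/{n}0.png',d[n]['frame'][:,:,::-1]); print(n,ray(d[n],(320,200)))
s=ctrl.observe();print(s['clock'],s['tcp_pos'],s['eef_rot'],s['force'],ctrl.hold_point_z)
E
```

```text
top (array([ 0.3587138 , -0.0329619 ,  1.34999562]), array([ 0.11647967, -0.00792069, -0.99316149]))
scene (array([ 0.98887167, -0.61936541,  0.93497013]), array([-0.40123298,  0.53929557, -0.74038664]))
0.1 [ 0.21300908 -0.5068127   0.23820184] [-6.48136849e-04  9.80287885e-01  1.97573383e-01  9.70355941e-06] [0.52996309 0.04600771 0.20828351] 0.0187
```

View pics/top0.png

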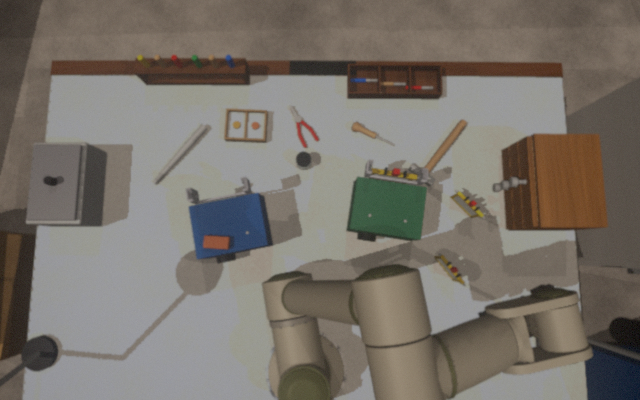

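View pics/scene0.png

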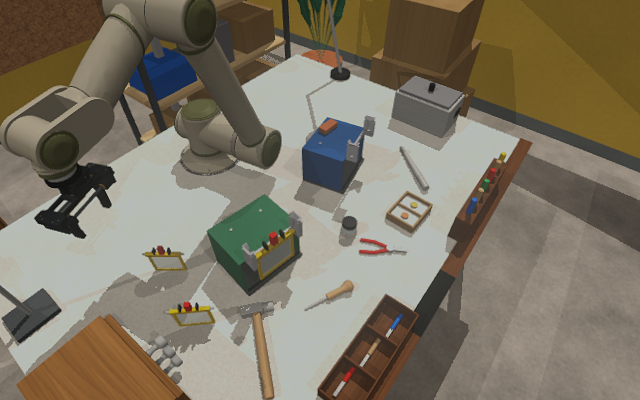

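The top view has image up = +x. The green hood with the guard is at about (387,208) and the blue hood at about (230,225), with the compound bar at (215,242). The small guards on the bench at (468,205) and (450,268) are the look-alikes.

```bash
python3 - <<'E'
from h import *
import pickle
d=pickle.load(open('d0.pkl','rb'));c=d['top'];f=c['frame']
hsv=cv2.cvtColor(f,cv2.COLOR_RGB2HSV)
for n,(lo,hi),roi in(('green',(55,90),(330,160,440,250)),('blue',(100,125),(180,170,280,270))):
    m=cv2.inRange(hsv,(lo,90,30),(hi,255,255));k=np.zeros_like(m);x0,y0,x1,y1=roi;k[y0:y1,x0:x1]=m[y0:y1,x0:x1]
    k=cv2.morphologyEx(k,cv2.MORPH_CLOSE,np.ones((9,9)))
    ct=max(cv2.findContours(k,0,1)[0],key=cv2.contourArea)
    P=np.array([onz(c,p[0].astype(float),.15)[:2] for p in ct],np.float32)
    r=cv2.minAreaRect(P);print(n,r,cv2.boxPoints(r).round(3).tolist())
    cr=f[y0:y1,x0:x1,::-1];cv2.imwrite(f'pics/c_{n}.png',cv2.resize(cr,None,fx=5,fy=5,interpolation=cv2.INTER_CUBIC))
a=cv2.imread('pics/c_green.png');b=cv2.imread('pics/c_blue.png')
# combined
s=d['scene']['frame'][:,:,::-1]
g=cv2.resize(f[155:250,340:440,::-1],(400,380),interpolation=cv2.INTER_CUBIC);b=cv2.resize(f[170:265,180:280,::-1],(400,380),interpolation=cv2.INTER_CUBIC)
cv2.imwrite('pics/both.png',np.hstack([b,g]))
h=cv2.resize(s[110:200,290:390],(400,360),interpolation=cv2.INTER_CUBIC);g=cv2.resize(s[205:295,210:310],(400,360),interpolation=cv2.INTER_CUBIC)
cv2.imwrite('pics/both_s.png',np.hstack([h,g]))
E
```

```text
green ((0.4760025441646576, -0.2336742877960205), (0.19162029027938843, 0.14294002950191498), 81.84909057617188) [[0.3919999897480011, -0.3179999887943268], [0.5329999923706055, -0.33899998664855957], [0.5600000023841858, -0.14900000393390656], [0.4189999997615814, -0.1289999932050705]]
blue ((0.4278998076915741, 0.21294435858726501), (0.14808741211891174, 0.1981394737958908), 11.423357009887695) [[0.335999995470047, 0.29499998688697815], [0.375, 0.10100000351667404], [0.5199999809265137, 0.13099999725818634], [0.48100000619888306, 0.32499998807907104]]
```

View pics/both.png

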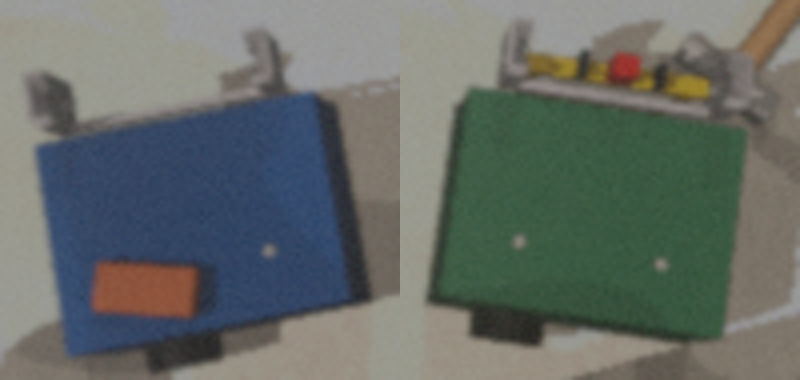

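View pics/both_s.png

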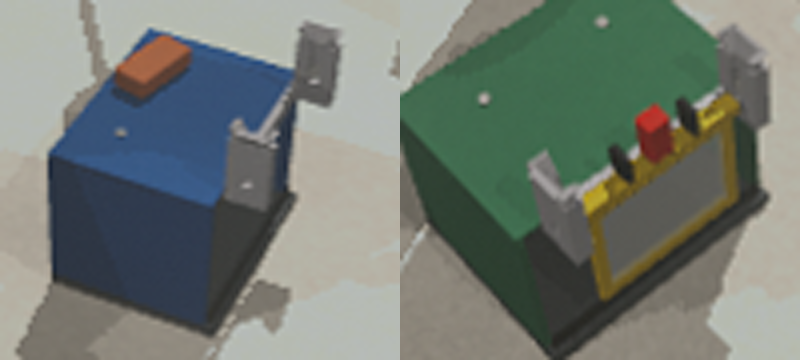

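```bash
python3 - <<'E'
from h import *
import pickle
d=pickle.load(open('d0.pkl','rb'));c=d['top'];s=d['scene']
P=tri((c,(396.2,172)),(s,(273.2,233)));print('pad',P, onz(c,(396.2,172),.207))
cg=np.array([.476,-.2337]);a=np.radians(-8.15);print('hingeA',cg+.095*np.array([np.cos(a),np.sin(a)]))
cb=np.array([.4279,.2129]);a=np.radians(11.42);print('hingeB',cb+.095*np.array([np.cos(a),np.sin(a)]))
E
```

```text
pad [ 0.56968137 -0.24802691  0.20677657] [ 0.56953934 -0.24809538  0.207     ]
hingeA [ 0.57004053 -0.24716769]
hingeB [0.5210192  0.23170995]
```

Request:
{"api": "play_rows", "payload": {"gripper": [74,74,74,74,74,74,74,74,74,74,74,74], "xyz": [[0,0,60],[40,30,112],[80,60,112],[120,90,112],[160,120,112],[200,150,112],[240,180,112],[280,210,112],[310,235,112],[337,259,112],[337,259,112],[337,259,112]], "rot": [[0,0,0],[0,0,-0.1],[0,0,-0.2],[0,0,-0.3],[0,0,-0.4],[0,0,-0.5],[0,0,-0.541],[0,0,-0.541],[0,0,-0.541],[0,0,-0.541],[0,0,-0.541],[0,0,-0.541]]}}

```text
clock: 1.6
tcp_pos: [0.5496, -0.2484, 0.3505]
eef_rot: [-0.0, 0.997, -0.072, -0.0]
force: [-0.1, -0.7, -0.8]
gripper_width: 0.842
grip_force: 0.0
```

```bash
python3 - <<'E'
from h import *
import pickle
w=cam('wrist','w1.png');pickle.dump(w,open('w1.pkl','wb'))
print(ray(w,(320,200)))
a=np.radians(-8.15);R=lambda x,y:(.5697+x*np.cos(a)-y*np.sin(a),-.248+x*np.sin(a)+y*np.cos(a))
for q in((0,0,.207),(0,30,.195),(0,-30,.195),(0,67.5,.218),(0,-67.5,.218)):
    print(q,proj(w,[*R(q[0]/1e3,q[1]/1e3),q[2]]).round(1))
E
```

```text
(array([ 0.61763529, -0.25732221,  0.49562395]), array([-0.26830977,  0.02459126, -0.96301876]))
(0, 0, 0.207) [[313.1 167.1]]
(0, 30, 0.195) [[282.3 165.1]]
(0, -30, 0.195) [[344.1 165. ]]
(0, 67.5, 0.218) [[237.9 169.3]]
(0, -67.5, 0.218) [[388.  169.1]]
```

View pics/w1.png

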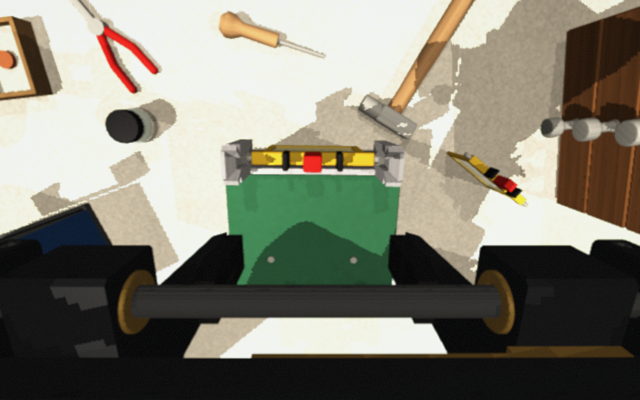

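The red pad top is at (313,162) and the tabs at (285,160) and (340,160), which match the predictions within a pixel or two. The bar is parallel to the fingers' closing line.

Request:
{"api": "play_rows", "payload": {"gripper": [74,74,74,74,74,74,74,74,74], "xyz": [[20,0,0],[20,0,-40],[20,0,-80],[20,0,-110],[20,0,-130],[20,0,-150],[20,0,-165],[20,0,-175],[20,0,-175]], "rot": [[0,0,0],[0,0,0],[0,0,0],[0,0,0],[0,0,0],[0,0,0],[0,0,0],[0,0,0],[0,0,0]]}}

```text
clock: 2.78
tcp_pos: [0.5698, -0.2482, 0.1754]
eef_rot: [-0.0, 0.997, -0.072, -0.0]
force: [-0.0, 0.8, 0.5]
gripper_width: 0.846
grip_force: 0.0
```

```bash
python3 - <<'E'
from h import *
w=cam('wrist','w2.png');s=cam('scene')
f=cv2.resize(s['frame'][190:300,190:330,::-1],None,fx=3.5,fy=3.5)
cv2.imwrite('pics/s2.png',f)
E
```

```text
(no output)
```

View pics/w2.png

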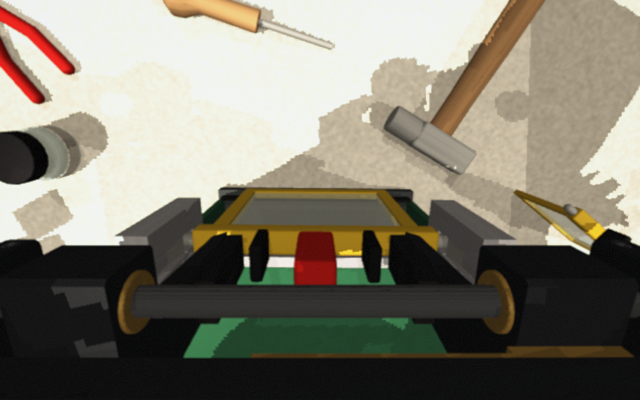

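The fingers straddle both tabs evenly: tabs at x≈258 and 372, pad at 316, finger inner faces at about 243 and 388.

Request:
{"api": "play_rows", "payload": {"gripper": [60,54,48,42,36,30,30,30], "xyz": [[0,0,0],[0,0,0],[0,0,0],[0,0,0],[0,0,0],[0,0,0],[0,0,0],[0,0,0]], "rot": [[0,0,0],[0,0,0],[0,0,0],[0,0,0],[0,0,0],[0,0,0],[0,0,0],[0,0,0]], "force": 36}}

```text
clock: 3.88
tcp_pos: [0.57, -0.248, 0.1757]
eef_rot: [-0.0, 0.997, -0.072, -0.0]
force: [0.4, -0.2, -2.7]
gripper_width: 0.397
grip_force: 36.0
```

Opening is about 35 mm, so the tabs are fully in. Next is a slow lift.

Request:
{"api": "play_rows", "payload": {"gripper": [30,30,30,30,30,30,30,30], "xyz": [[0,0,3],[0,0,8],[0,0,15],[0,0,23],[0,0,31],[0,0,40],[0,0,50],[0,0,60]], "rot": [[0,0,0],[0,0,0],[0,0,0],[0,0,0],[0,0,0],[0,0,0],[0,0,0],[0,0,0]]}}

```text
clock: 4.88
tcp_pos: [0.5701, -0.2481, 0.2365]
eef_rot: [0.0, 0.997, -0.072, 0.0]
force: [0.4, -0.0, -1.6]
gripper_width: 0.393
grip_force: 36.0
```

Request:
{"api": "play_rows", "payload": {"gripper": [30,30,30,30,30,30,30,30,30,30,30,30,30,30,30,30,30,30,30,30], "xyz": [[0,0,25],[0,0,60],[0,0,95],[0,0,120],[0,20,135],[0,55,135],[0,95,135],[0,140,135],[0,185,135],[-3,230,135],[-10,275,135],[-18,320,135],[-26,360,135],[-34,395,135],[-40,425,135],[-45,450,135],[-48,468,135],[-49,477,135],[-49,480,135],[-49,480,135]], "rot": [[0,0,0],[0,0,0],[0,0,0],[0,0,0],[0,0,0],[0,0,0.03],[0,0,0.06],[0,0,0.09],[0,0,0.12],[0,0,0.15],[0,0,0.18],[0,0,0.21],[0,0,0.24],[0,0,0.27],[0,0,0.3],[0,0,0.32],[0,0,0.342],[0,0,0.342],[0,0,0.342],[0,0,0.342]]}}

```text
clock: 7.38
tcp_pos: [0.5212, 0.2316, 0.3706]
eef_rot: [0.0, 0.995, 0.099, -0.0]
force: [-0.3, -0.3, -2.4]
gripper_width: 0.399
grip_force: 36.0
```

```bash
python3 - <<'E'
from h import *
import pickle
w=cam('wrist');s=cam('scene');pickle.dump((w,s),open('w3.pkl','wb'))
f=s['frame'][60:210,270:420,::-1]
cv2.imwrite('pics/w3.png',np.vstack([w['frame'][100:300,120:520,::-1].repeat(2,0).repeat(2,1)]))
o=ctrl.observe();p=np.array(o['tcp_pos']);print(o['force'],o['eef_rot'])
a=np.radians(11.42);R=lambda x,y,z:[.5210+x*np.cos(a)-y*np.sin(a),.2317+x*np.sin(a)+y*np.cos(a),z]
for q in((0,67.5,.218),(0,-67.5,.218),(18,67.5,.218),(18,-67.5,.218),(18,79.5,.218),(18,-79.5,.218)):
    P=R(q[0]/1e3,q[1]/1e3,q[2]);print(q,((proj(w,P)-[120,100])*2).round(0))
E
```

```text
[-1.01416298  1.19204754 -2.39238706] [ 7.03186721e-05  9.95112367e-01  9.87489976e-02 -8.63333126e-05]
(0, 67.5, 0.218) [[254. 172.]]
(0, -67.5, 0.218) [[530. 172.]]
(18, 67.5, 0.218) [[252. 136.]]
(18, -67.5, 0.218) [[532. 136.]]
(18, 79.5, 0.218) [[227. 136.]]
(18, -79.5, 0.218) [[557. 136.]]
```

View pics/w3.png

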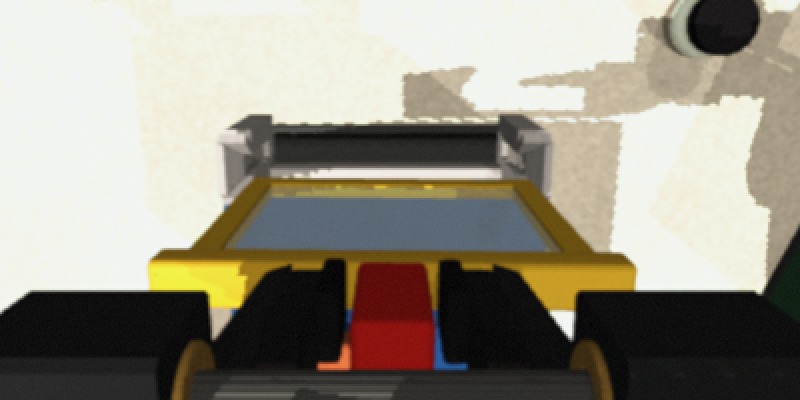

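Carrying works. The ear-top front outer corners are at about (218,133) and (553,133) in this crop, against a prediction of 227 and 557. So the blue hinge may sit about 3 mm to +y, and I'll refine that from an enlarged view.

```bash
python3 - <<'E'
from h import *
import pickle
w,s=pickle.load(open('w3.pkl','rb'));d=pickle.load(open('d0.pkl','rb'));c=d['top']
q=[(38,147),(313,93),(352,300),(70,355)]
P=np.array([onz(c,(180+x/4,170+y/4),.15)[:2] for x,y in q]);print(P.round(4).tolist(),P.mean(0))
for i in range(4):
    v=P[(i+1)%4]-P[i];print(np.linalg.norm(v).round(4),np.degrees(np.arctan2(v[1],v[0])).round(2))
f=w['frame'][...,::-1]
L=cv2.resize(f[145:205,215:275],(390,390),interpolation=cv2.INTER_CUBIC);R=cv2.resize(f[145:205,350:410],(390,390),interpolation=cv2.INTER_CUBIC)
cv2.imwrite('pics/ears.png',np.hstack([L,R]))
E
```

```text
[[0.4794, 0.3225], [0.5181, 0.1311], [0.3739, 0.101], [0.3358, 0.2942]] [0.4267808  0.21220255]
0.1954 -78.59
0.1473 -168.22
0.197 101.15
0.1464 11.15
```

View pics/ears.png

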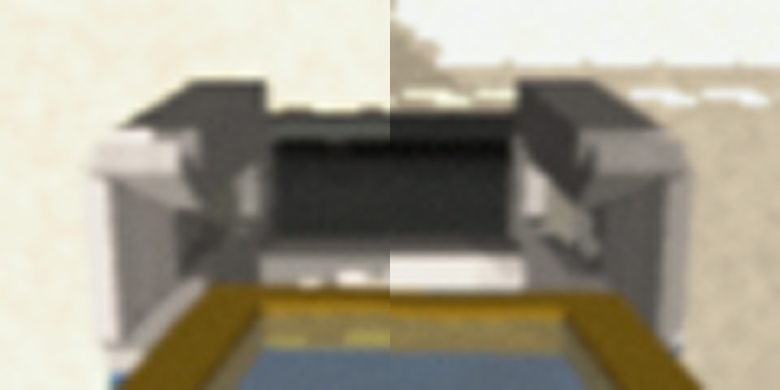

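The outer edges of the ear tops (crop x=88 and 692 at row 175) put the ears' middle about 3 mm to +y of the tool. I'll lower the guard's pane between the ears with the bar still above them, then compare bar and ears at nearly the same height.

Request:
{"api": "play_rows", "payload": {"gripper": [30,30,30,30,30,30,30,30,30,30], "xyz": [[-1,2,0],[-1,2,-15],[-1,2,-30],[-1,2,-45],[-1,2,-60],[-1,2,-75],[-1,2,-90],[-1,2,-103],[-1,2,-110],[-1,2,-110]], "rot": [[0,0,0],[0,0,0],[0,0,0],[0,0,0],[0,0,0],[0,0,0],[0,0,0],[0,0,0],[0,0,0],[0,0,0]]}}

```text
clock: 8.72
tcp_pos: [0.52, 0.2339, 0.2605]
eef_rot: [0.0, 0.995, 0.099, -0.0]
force: [0.2, -0.3, -2.1]
gripper_width: 0.398
grip_force: 36.0
```

```bash
python3 - <<'E'
from h import *
import pickle
w=cam('wrist');s=cam('scene');pickle.dump((w,s),open('w4.pkl','wb'))
f=w['frame'][...,::-1]
W=cv2.resize(f[170:300,190:440],(780,406),interpolation=cv2.INTER_CUBIC)
S=cv2.resize(s['frame'][90:200,300:400,::-1],(210,190*110//100),interpolation=cv2.INTER_CUBIC)
W[-0:]=W
cv2.imwrite('pics/w4.png',W)
p=ctrl.observe();print(p['force'],p['tcp_pos'])
E
```

```text
[ 0.96100488  0.4571106  -1.62689472] [0.52024892 0.23399606 0.26123696]
```

View pics/w4.png

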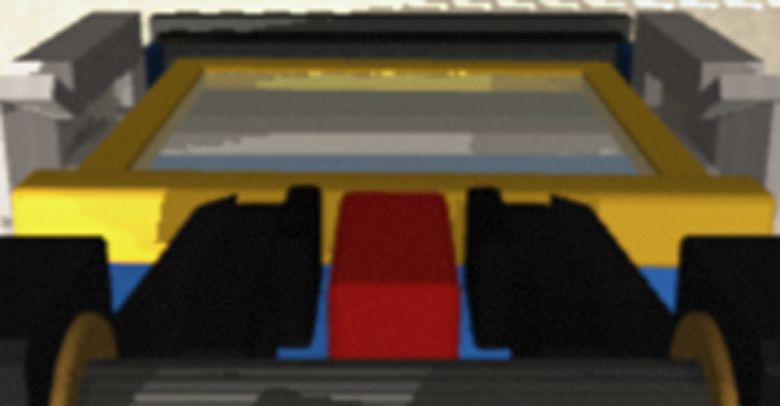

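Bar ends are at x=12 and 775 (mid 393.5). The ear inner edges at 140 and 637 give mid 388.5, so about 1 mm more is needed to +y. Next I'll triangulate the ear front corners for x and height.

```bash
python3 - <<'E'
from h import *
import pickle
w3,_=pickle.load(open('w3.pkl','rb'));w4,_=pickle.load(open('w4.pkl','rb'))
e=lambda x,y:(215+x/6.5,145+y/6.5) if x<390 else (350+(x-390)/6.5,145+y/6.5)
g=lambda x,y:(190+x/3.12,170+y/3.12)
a=np.radians(11.3);ux=np.array([np.cos(a),np.sin(a)]);uy=np.array([-ux[1],ux[0]])
h=np.array([.521,.2317])
for n,p,q in(('L in',(188,130),(62,76)),('R in',(590,130),(722,76)),('L low in',(266,80),(141,13)),('R low in',(519,80),(637,13))):
    X=tri((w3,e(*p)),(w4,g(*q)));print(n,X.round(4),'rel',((X[:2]-h)@ux).round(4),((X[:2]-h)@uy).round(4))
for z in(.206,.218,.230):
  print(z,[tuple(((onz(c,p,z)[:2]-h)@ux*1e3).round(1) for p in ps) for c,ps in((w3,[e(155,130),e(620,130)]),(w4,[g(40,76),g(740,76)]))])
# orientation: horizontal check of ear rows => yaw ok
E
```

```text
L in [0.5278 0.3028 0.2205] rel 0.0206 0.0683
R in [0.5541 0.1766 0.225 ] rel 0.0217 -0.0605
L low in [0.5245 0.3055 0.1435] rel 0.0179 0.0717
R low in [0.551  0.1717 0.1412] rel 0.0177 -0.0647
0.206 [(np.float64(18.8), np.float64(18.9)), (np.float64(16.3), np.float64(16.5))]
0.218 [(np.float64(20.8), np.float64(20.9)), (np.float64(19.4), np.float64(19.6))]
0.23 [(np.float64(22.7), np.float64(22.8)), (np.float64(22.5), np.float64(22.7))]
```

Consistent with the given sizes: inner gap 136 mm, ear height nominal within about 5 mm. The correction is about +1.3 mm in x and +1.3 mm in y. I'll descend slowly into the ears with the pins held in.

Request:
{"api": "play_rows", "payload": {"gripper": [30,30,30,30,30,30,30,30,30], "xyz": [[1.3,1.3,0],[1.3,1.3,-6],[1.3,1.3,-12],[1.3,1.3,-17],[1.3,1.3,-22],[1.3,1.3,-27],[1.3,1.3,-31],[1.3,1.3,-35],[1.3,1.3,-35]], "rot": [[0,0,0],[0,0,0],[0,0,0],[0,0,0],[0,0,0],[0,0,0],[0,0,0],[0,0,0],[0,0,0]]}}

```text
clock: 9.95
tcp_pos: [0.5213, 0.2352, 0.2255]
eef_rot: [0.0, 0.995, 0.099, -0.0]
force: [-0.2, -0.1, -1.8]
gripper_width: 0.393
grip_force: 36.0
```

Request:
{"api": "play_rows", "payload": {"gripper": [30,30,30,30,30,30], "xyz": [[0,0,-4],[0,0,-8],[0,0,-12],[0,0,-16],[0,0,-20],[0,0,-20]], "rot": [[0,0,0],[0,0,0],[0,0,0],[0,0,0],[0,0,0],[0,0,0]]}}

```text
clock: 10.7
tcp_pos: [0.5212, 0.2352, 0.2054]
eef_rot: [0.0, 0.995, 0.099, -0.0]
force: [-0.3, 0.4, -2.1]
gripper_width: 0.395
grip_force: 36.0
```

```bash
python3 - <<'E'
from h import *
import pickle
w=cam('wrist');s=cam('scene');pickle.dump((w,s),open('w5.pkl','wb'))
W=cv2.resize(w['frame'][170:290,190:440,::-1],(780,374),interpolation=cv2.INTER_CUBIC)
S=cv2.resize(s['frame'][110:195,290:450,::-1],(410,218),interpolation=cv2.INTER_CUBIC)
o=np.zeros((592,780,3),np.uint8);o[:374]=W;o[374:,:410]=S
cv2.imwrite('pics/w5.png',o)
E
```

```text
(no output)
```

View pics/w5.png

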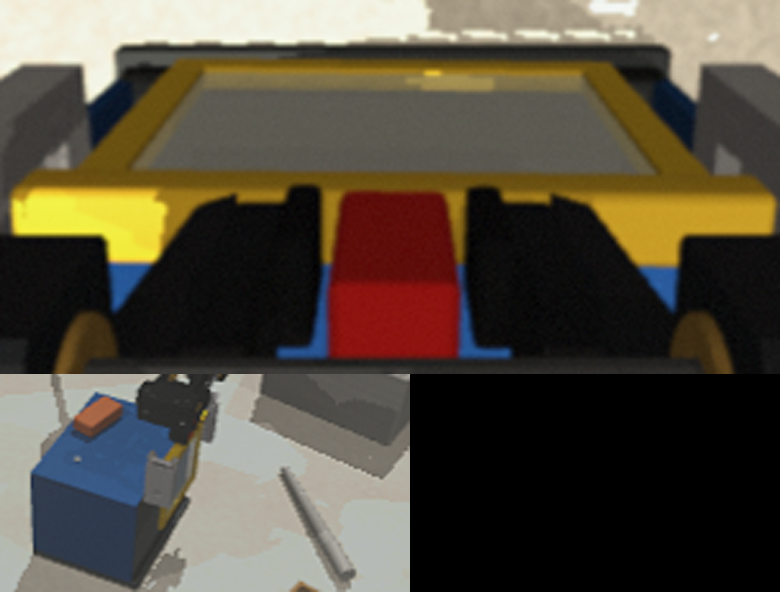

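The bar is centred between the ears: ear edges at 85 and 700 (mid 392.5), bar mid 393.5. I'll open a little and read the grip force. With the pins in the grooves the tabs would follow to 50 mm, otherwise they stop at about 41 mm.

Request:
{"api": "play_rows", "payload": {"gripper": [38,40,42,44,45,45,45,45], "xyz": [[0,0,0],[0,0,0],[0,0,0],[0,0,0],[0,0,0],[0,0,0],[0,0,0],[0,0,0]], "rot": [[0,0,0],[0,0,0],[0,0,0],[0,0,0],[0,0,0],[0,0,0],[0,0,0],[0,0,0]]}}

```text
clock: 11.8
tcp_pos: [0.5213, 0.2352, 0.2058]
eef_rot: [0.0, 0.995, 0.099, -0.0]
force: [0.3, -0.9, -2.2]
gripper_width: 0.509
grip_force: 4.6
```

Tabs still press at 4.6 N at 45 mm, so the pins are in the grooves. I'll release, retract, shut the fingers and come over the pad.

Request:
{"api": "play_rows", "payload": {"gripper": [48,52,60,70,74,74,74], "xyz": [[0,0,0],[0,0,0],[0,0,0],[0,0,0],[0,0,0],[0,0,0],[0,0,0]], "rot": [[0,0,0],[0,0,0],[0,0,0],[0,0,0],[0,0,0],[0,0,0],[0,0,0]]}}

```text
clock: 12.68
tcp_pos: [0.5213, 0.2353, 0.2057]
eef_rot: [-0.0, 0.995, 0.099, -0.0]
force: [0.5, 1.0, -0.4]
gripper_width: 0.84
grip_force: 0.0
```

Request:
{"api": "play_rows", "payload": {"gripper": [74,74,74,74,74,74,40,0,0,0,0,0,0,0,0], "xyz": [[0,0,5],[0,0,20],[0,0,40],[0,0,60],[0,0,75],[0,0,75],[0,0,75],[0,0,75],[0,0,75],[0,0,75],[0,0,75],[0,0,75],[0,0,75],[0,0,75],[0,0,75]], "rot": [[0,0,0],[0,0,0],[0,0,0],[0,0,0],[0,0,0],[0,0,0],[0,0,0],[0,0,0],[0,0,0],[0,0,0],[0,0,0],[0,0,0],[0,0,0],[0,0,0],[0,0,0]]}}

```text
clock: 14.55
tcp_pos: [0.5213, 0.2353, 0.2807]
eef_rot: [0.0, 0.995, 0.099, -0.0]
force: [0.1, -0.8, -0.1]
gripper_width: 0.006
grip_force: 0.0
```

```bash
cat > m.py <<'E'
from h import *
w=cam('wrist');hsv=cv2.cvtColor(w['frame'],cv2.COLOR_RGB2HSV)
def blobs(m,n=3):
    k,_,st,ce=cv2.connectedComponentsWithStats(m)
    for i in sorted(range(1,k),key=lambda i:-st[i,4])[:n]: print(st[i],ce[i].round(1))
roi=np.zeros(hsv.shape[:2],np.uint8);roi[100:300,200:430]=255
red=(cv2.inRange(hsv,(0,150,60),(6,255,255))|cv2.inRange(hsv,(174,150,60),(180,255,255)))&roi
yel=cv2.inRange(hsv,(20,150,60),(32,255,255))&roi
print('red');blobs(red,2);print('yellow');blobs(yel,3)
o=ctrl.observe();p=o['tcp_pos'];print(o['clock'],p,o['force'],o['gripper_width'])
k,_,st,ce=cv2.connectedComponentsWithStats(red);i=1+st[1:,4].argmax();x,y,ww,hh,_=st[i]
# lower edge of red = rear edge of pad top: at hinge x -8mm
a=np.radians(11.3);h=np.array([.5213,.2352]);ux=np.array([np.cos(a),np.sin(a)]);uy=np.array([-ux[1],ux[0]])
for z in(.237,.217,.207):
    P=onz(w,(x+ww/2-.5,y+hh),z)[:2]-h;A=onz(w,(x,y+hh),z)[:2]-h;B=onz(w,(x+ww,y+hh),z)[:2]-h
    print(z,'rear edge ux,uy mm',(P@ux*1e3).round(1),(P@uy*1e3).round(1),'width',((A-B)@uy*1e3).round(1))
E
python3 m.py
```

```text
red
[302 196  27  35 858] [315.  213.1]
yellow
[ 230  174  171   39 3176] [314.8 196.9]
[288 275   1   1   1] [288. 275.]
[288 278   1   1   1] [288. 278.]
14.6 [0.52134981 0.23525318 0.2807408 ] [-0.40559478 -0.73223223 -0.0409439 ] 0.005190552995099582
0.237 rear edge ux,uy mm -4.7 1.1 width 17.4
0.217 rear edge ux,uy mm -12.4 1.1 width 19.3
0.207 rear edge ux,uy mm -16.3 1.1 width 20.2
```

Request:
{"api": "play_rows", "payload": {"gripper": [0,0,0,0,0,0,0], "xyz": [[0,0.5,-20],[0,0.5,-35],[0,0.5,-39],[0,0.5,-41],[0,0.5,-43],[0,0.5,-44],[0,0.5,-44]], "rot": [[0,0,0],[0,0,0],[0,0,0],[0,0,0],[0,0,0],[0,0,0],[0,0,0]]}}

```text
clock: 15.48
tcp_pos: [0.5214, 0.2358, 0.2369]
eef_rot: [-0.0, 0.995, 0.099, 0.0]
force: [0.2, -0.7, -0.8]
gripper_width: 0.004
grip_force: 0.0
```

Request:
{"api": "play_rows", "payload": {"gripper": [0,0,0,0,0,0], "xyz": [[0,0,-1],[0,0,-2],[0,0,-3],[0,0,-4],[0,0,-5],[0,0,-5]], "rot": [[0,0,0],[0,0,0],[0,0,0],[0,0,0],[0,0,0],[0,0,0]]}}

```text
clock: 16.23
tcp_pos: [0.5213, 0.2357, 0.2314]
eef_rot: [0.0, 0.995, 0.099, -0.0]
force: [-0.0, -0.3, 0.4]
gripper_width: 0.004
grip_force: 0.3
```

Request:
{"api": "play_rows", "payload": {"gripper": [0,0,0,0,0], "xyz": [[0,0,-1],[0,0,-2],[0,0,-3],[0,0,-4],[0,0,-4]], "rot": [[0,0,0],[0,0,0],[0,0,0],[0,0,0],[0,0,0]]}}

```text
clock: 16.85
tcp_pos: [0.5213, 0.2357, 0.2275]
eef_rot: [0.0, 0.995, 0.099, -0.0]
force: [0.0, -0.7, 2.0]
gripper_width: 0.004
grip_force: 0.4
```

Request:
{"api": "play_rows", "payload": {"gripper": [0,0,0,0,0], "xyz": [[0,0,-1],[0,0,-2],[0,0,-3],[0,0,-4],[0,0,-4]], "rot": [[0,0,0],[0,0,0],[0,0,0],[0,0,0],[0,0,0]]}}

```text
clock: 17.48
tcp_pos: [0.5214, 0.2358, 0.2238]
eef_rot: [-0.0, 0.995, 0.099, 0.0]
force: [-0.5, 0.0, 4.0]
gripper_width: 0.006
grip_force: 1.8
```

Request:
{"api": "play_rows", "payload": {"gripper": [0,0,0,0], "xyz": [[0,0,-1],[0,0,-2],[0,0,-3],[0,0,-3]], "rot": [[0,0,0],[0,0,0],[0,0,0],[0,0,0]]}}

```text
clock: 17.98
tcp_pos: [0.5214, 0.2358, 0.2209]
eef_rot: [-0.0, 0.995, 0.099, 0.0]
force: [-0.6, -0.1, 3.6]
gripper_width: 0.008
grip_force: 2.2
```

Request:
{"api": "play_rows", "payload": {"gripper": [0,0,0,0], "xyz": [[0,0,-1],[0,0,-2],[0,0,-3],[0,0,-3]], "rot": [[0,0,0],[0,0,0],[0,0,0],[0,0,0]]}}

```text
clock: 18.48
tcp_pos: [0.5215, 0.2358, 0.2179]
eef_rot: [-0.0, 0.995, 0.099, 0.0]
force: [-0.2, -0.3, 4.5]
gripper_width: -0.0
grip_force: 2.4
```

Request:
{"api": "play_rows", "payload": {"gripper": [0,0,0,0], "xyz": [[0,0,-1],[0,0,-2],[0,0,-3],[0,0,-3]], "rot": [[0,0,0],[0,0,0],[0,0,0],[0,0,0]]}}

```text
clock: 18.98
tcp_pos: [0.5215, 0.2358, 0.2149]
eef_rot: [-0.0, 0.995, 0.099, 0.0]
force: [0.3, -0.1, 5.1]
gripper_width: 0.007
grip_force: 2.3
```

Request:
{"api": "play_rows", "payload": {"gripper": [0,0,0], "xyz": [[0,0,-1],[0,0,-2],[0,0,-2]], "rot": [[0,0,0],[0,0,0],[0,0,0]]}}

```text
clock: 19.35
tcp_pos: [0.5211, 0.2357, 0.212]
eef_rot: [0.0, 0.995, 0.099, -0.001]
force: [0.1, 0.0, -0.2]
gripper_width: 0.007
grip_force: 0.0
```

Request:
{"api": "play_rows", "payload": {"gripper": [0,0,0], "xyz": [[0,0,-1],[0,0,-2],[0,0,-2]], "rot": [[0,0,0],[0,0,0],[0,0,0]]}}

```text
clock: 19.73
tcp_pos: [0.5213, 0.2358, 0.2106]
eef_rot: [-0.0, 0.995, 0.099, -0.0]
force: [0.0, -0.5, -0.6]
gripper_width: 0.004
grip_force: 0.0
```

The force fell from 5 N to 0, which is the snap. I'll check that it is firm with a gentle touch.

Request:
{"api": "play_rows", "payload": {"gripper": [0,0,0], "xyz": [[0,0,-0.7],[0,0,-1.4],[0,0,-1.4]], "rot": [[0,0,0],[0,0,0],[0,0,0]]}}

```text
clock: 20.1
tcp_pos: [0.5213, 0.2357, 0.2091]
eef_rot: [0.0, 0.995, 0.099, -0.0]
force: [1.1, 0.6, 0.7]
gripper_width: 0.006
grip_force: 0.0
```

Request:
{"api": "play_rows", "payload": {"gripper": [0,0], "xyz": [[0,0,-0.7],[0,0,-0.7]], "rot": [[0,0,0],[0,0,0]]}}

```text
clock: 20.35
tcp_pos: [0.5213, 0.2357, 0.2085]
eef_rot: [0.0, 0.995, 0.099, -0.0]
force: [0.1, 0.0, -0.0]
gripper_width: 0.003
grip_force: 0.0
```

Request:
{"api": "play_rows", "payload": {"gripper": [0,0], "xyz": [[0,0,-0.7],[0,0,-0.7]], "rot": [[0,0,0],[0,0,0]]}}

```text
clock: 20.6
tcp_pos: [0.5213, 0.2357, 0.2079]
eef_rot: [0.0, 0.995, 0.099, -0.0]
force: [-0.1, 0.5, -0.9]
gripper_width: 0.006
grip_force: 0.0
```

Request:
{"api": "play_rows", "payload": {"gripper": [0,0], "xyz": [[0,0,-0.7],[0,0,-0.7]], "rot": [[0,0,0],[0,0,0]]}}

```text
clock: 20.85
tcp_pos: [0.5213, 0.2357, 0.2072]
eef_rot: [0.0, 0.995, 0.099, -0.0]
force: [-1.4, -0.1, 0.8]
gripper_width: 0.007
grip_force: 0.0
```

Request:
{"api": "play_rows", "payload": {"gripper": [0,0], "xyz": [[0,0,-0.7],[0,0,-0.7]], "rot": [[0,0,0],[0,0,0]]}}

```text
clock: 21.1
tcp_pos: [0.5213, 0.2358, 0.2065]
eef_rot: [0.0, 0.995, 0.099, -0.0]
force: [-0.5, -0.3, -0.0]
gripper_width: 0.003
grip_force: 0.0
```

```bash
cat m.py > m2.py; cat >> m2.py <<'E'
black=cv2.inRange(hsv,(0,0,0),(180,255,45))
s=cam('scene');hs=cv2.cvtColor(s['frame'],cv2.COLOR_RGB2HSV);r2=np.zeros(hs.shape[:2],np.uint8);r2[80:200,290:410]=255
print('scene yellow');blobs(cv2.inRange(hs,(20,150,60),(32,255,255))&r2)
E
python3 m2.py
```

```text
red
[297 217  31  18 516] [312.5 225.6]
[316 262   1   2   2] [316.  262.5]
yellow
[ 209  183  208   54 4904] [312.9 216.1]
[345 272   1   1   1] [345. 272.]
[289 277   1   1   1] [289. 277.]
21.15 [0.52134663 0.23577526 0.20650412] [ 0.56924677 -0.30824788 -0.10289122] 0.0045017943885325
0.237 rear edge ux,uy mm 22.6 2.6 width 12.2
0.217 rear edge ux,uy mm 14.5 2.9 width 14.3
0.207 rear edge ux,uy mm 10.5 3.0 width 15.4
scene yellow
[367 130   3   4   8] [367.6 131.6]
[353 163   1   7   7] [353. 166.]
[352 172   2   4   5] [352.2 173.2]
```

No contact yet. I'll back off and measure the pad from the same viewpoint as before.

Request:
{"api": "play_rows", "payload": {"gripper": [0,0,0,0,0,0], "xyz": [[0,0,20],[0,0,45],[0,0,65],[0,0,74.2],[0,0,74.2],[0,0,74.2]], "rot": [[0,0,0],[0,0,0],[0,0,0],[0,0,0],[0,0,0],[0,0,0]]}}

```text
clock: 21.95
tcp_pos: [0.5211, 0.2357, 0.2798]
eef_rot: [0.0, 0.995, 0.099, -0.001]
force: [-1.0, -0.4, 0.2]
gripper_width: 0.006
grip_force: 0.0
```

```bash
cat >> m2.py <<'E'
# yellow rows profile: left/right bar ends at several rows, tilt of the bar top edge
for x in range(x-60,x+ww+61,10):
    col=np.where(yel[:,x])[0]; print(x,(col.min(),col.max()) if len(col) else None,end=' ')
# black tabs: within bar rows, look along row for dark runs
for r in range(y,y+hh,4):
    print('\nrow',r,''.join('r' if red[r,i] else 'y' if yel[r,i] else 'k' if hsv[r,i,2]<60 else '.' for i in range(240,390)),end='')
E
python3 m2.py
```

```text
red
[301 188  25  31 675] [313.  203.4]
yellow
[ 238  170  152   34 2523] [313.7 190.6]
[312 186   1   1   1] [312. 186.]
[347 277   1   1   1] [347. 277.]
22.0 [0.52114537 0.23572072 0.27982101] [-0.15310357 -0.12942645 -0.22122538] 0.004691948516746758
0.237 rear edge ux,uy mm 3.6 2.8 width 15.9
0.217 rear edge ux,uy mm -3.3 3.0 width 17.6
0.207 rear edge ux,uy mm -6.8 3.1 width 18.4
scene yellow
[367 130   3   4   8] [367.6 131.6]
[353 163   1   5   5] [353. 165.]
[365 137   2   2   3] [365.3 137.3]
241 (np.int64(186), np.int64(203)) 251 (np.int64(183), np.int64(203)) 261 (np.int64(173), np.int64(203)) 271 (np.int64(170), np.int64(203)) 281 (np.int64(170), np.int64(186)) 291 (np.int64(170), np.int64(203)) 301 (np.int64(170), np.int64(196)) 311 (np.int64(170), np.int64(171)) 321 (np.int64(170), np.int64(186)) 331 (np.int64(170), np.int64(203)) 341 (np.int64(170), np.int64(203)) 351 (np.int64(170), np.int64(201)) 361 (np.int64(170), np.int64(203)) 371 (np.int64(177), np.int64(203)) 381 (np.int64(186), np.int64(203)) 
row 188 yyyyyyyyyyyyyyyyyyyyyyyyyyyyyyyyyyyyyyykkkkkkyyyyyyyyyyyyy
[... 505 characters left out ...]
yyyyyyyyyyyyyyyyykkkkkkkkyyyyyyyyyyyyyyyyyyyyyyyyyyyyyyyyyyyyyyy
row 204 ...................................kkkkkkkkkkk...............rrrrrrrrrrrrrrrrrrrrrrrrr................kkkkkkkkkk......................................
row 208 .....................................kkkkkk...................rrrrrrrrrrrrrrrrrrrrrrr...................kkkkkkk.......................................
row 212 .....................................kkkkk....................rrrrrrrrrrrrrrrrrrrrrrr....................kkkkkk.......................................
row 216 ..............................................................rrrrrrrrrrrrrrrrrrrrrrr.................................................................
```

The bar is level (rows 170 and 203 at both ends) and the tab outer faces are about 74 px apart, or roughly 59 mm, so both pins look out. The pad is at z≈0.204. I'll confirm with a light touch.

Request:
{"api": "play_rows", "payload": {"gripper": [0,0,0,0,0,0], "xyz": [[0,1,-25],[0,1,-50],[0,1,-68],[0,1,-73],[0,1,-74.5],[0,1,-74.5]], "rot": [[0,0,0],[0,0,0],[0,0,0],[0,0,0],[0,0,0],[0,0,0]]}}

```text
clock: 22.8
tcp_pos: [0.5216, 0.2368, 0.2068]
eef_rot: [-0.0, 0.995, 0.099, 0.0]
force: [-0.5, -0.1, 0.1]
gripper_width: 0.002
grip_force: 0.0
```

Request:
{"api": "play_rows", "payload": {"gripper": [0,0,0], "xyz": [[0,0,-0.5],[0,0,-1],[0,0,-1]], "rot": [[0,0,0],[0,0,0],[0,0,0]]}}

```text
clock: 23.18
tcp_pos: [0.5216, 0.2368, 0.2057]
eef_rot: [-0.0, 0.995, 0.099, 0.001]
force: [0.3, 0.4, 2.4]
gripper_width: 0.002
grip_force: 1.3
```

Request:
{"api": "play_rows", "payload": {"gripper": [0,0,0], "xyz": [[0,0,-0.4],[0,0,-0.8],[0,0,-0.8]], "rot": [[0,0,0],[0,0,0],[0,0,0]]}}

```text
clock: 23.55
tcp_pos: [0.5218, 0.2369, 0.2054]
eef_rot: [-0.0, 0.995, 0.099, 0.001]
force: [-0.2, -0.6, 7.0]
gripper_width: 0.002
grip_force: 3.5
```

Firm stop with the pad at z≈0.2055: the force rose to 7 N over 0.3 mm. That puts the pins in the holes with the pin line at about 0.1635. I'll retract and check once more.

Request:
{"api": "play_rows", "payload": {"gripper": [0,0,0,0,0,0,0,0,0], "xyz": [[0,0,15],[0,0,45],[0,0,75],[0,0,105],[0,0,125],[0,0,125],[0,0,125],[0,0,125],[0,0,125]], "rot": [[0,0,0],[0,0,0],[0,0,0],[0,0,0],[0,0,0],[0,0,0],[0,0,0],[0,0,0],[0,0,0]]}}

```text
clock: 24.68
tcp_pos: [0.5212, 0.2367, 0.3289]
eef_rot: [0.0, 0.995, 0.099, -0.001]
force: [-0.3, -0.2, 1.0]
gripper_width: 0.003
grip_force: 0.0
```

```bash
python3 - <<'E'
from h import *
w=cam('wrist');hsv=cv2.cvtColor(w['frame'],cv2.COLOR_RGB2HSV)
red=(cv2.inRange(hsv,(0,150,60),(6,255,255))|cv2.inRange(hsv,(174,150,60),(180,255,255)))
yel=cv2.inRange(hsv,(20,150,60),(32,255,255))
k,_,st,ce=cv2.connectedComponentsWithStats(yel);i=1+st[1:,4].argmax();x,y,ww,hh,_=st[i];print('bar',st[i])
r=y+hh-4
row=hsv[r-2:r+1,:,2].mean(0)
for z in (.178,):
  dark=[c for c in range(x,x+ww) if row[c]<60];print(r,dark)
  a,b=onz(w,(min(dark),r),.19),onz(w,(max(dark)+1,r),.19);print('tab span',np.linalg.norm(a-b))
  a,b=onz(w,(x,r),.1695),onz(w,(x+ww,r),.1695);print('bar len',np.linalg.norm(a-b),(a+b)/2,np.degrees(np.arctan2((a-b)[1],(a-b)[0]))-90)
E
```

```text
bar [ 251  165  129   26 1323]
187 [284, 285, 286, 287, 288, 289, 340, 341, 342, 343, 344, 345, 346]
tab span 0.058873270286804794
bar len 0.12926883512127182 [0.51834601 0.23686987 0.1695    ] 11.37362716457774
```

```bash
python3 -c "
from cell import ctrl
print(ctrl.hand_in())"
```

```text
the job is handed in; nothing more can be done
None
```

I moved the guard to the blue hood and handed the job in at about 25 s of the 61 s; the result wasn't reported back. My last check showed the hinge bar level, the tabs about 59 mm apart (60 when fully out), and a firm stop at 7 N, with no push above about 7 N in any reading.

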